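Clamp the recipe cards in a lever arch file

TASK

The recipe file on the kitchen table lies open and its loose cards need clamping. Lift the file's lever so that its rings spring open, take the steel press bar that lies at the left and slide it over the two posts, level, and push it down until it bears firmly on the pile of cards, with about a kilogram of push and not much more, or they crease; it should stay clamped there when you let go. Then press the lever right down so that the rings snap shut and stay shut, pushing no harder than that needs; leave the bar on the cards and everything else on the table where it is.

Things in the scene. Friction and masses are not known exactly. Their poses are not given: they have to be found in the camera images.
- recipe_file: Half-height lever arch file lying open and flat, fixed: dark grey boards 3 mm thick with pale lining, 394 mm (x) by 250 mm (y). Origin on the table top midway between the feet of two steel posts; z up. The cards lie at -x of the posts (robot's side); the arches, lever, spine and open front cover at +x. The lever's free end points to the file's -y.
- posts_mid (a point): Point midway between the tips of the two posts, 52 mm above the table; orientation is the file's. The posts stand 40 mm from it on either side along y, are 6 mm thick and taper over their last 5.5 mm to 2.4 mm.
- arches (a joint): The two ring arches (4.4 mm wire, one at each post), rad; sprung, they move only with the lever. 0: shut, rising from a shaft at x = 34, z = 10 mm of the file to z = 60 mm and down on the post tips, so that nothing passes. About 0.85: open, leaning to +x, tips at x = 45, z = 65 mm, posts free from above.
- lever (a joint): Lever that works the arches, rad. 0: shut, level along the file's -y, on a rigid stop. Grows as its end is lifted, to 1.3 (rings fully open). Below about 0.18 a spring holds it shut (4 to 6 N at the tab to lift it); beyond, it is thrown open to 1.3. Pressing it shut takes up to 10 N square to it at the tab; below 0.18 it snaps to 0 by itself. Over 25 N strains it.
- lever_tab (a point): Point on the lever's top face, 66 mm from the pivot, moves with it; shut, at x = 44, y = -114, z = 24 mm of the file. The lever is a steel channel 14 mm wide (x), 8 mm deep, ending rounded 75 mm from the pivot; shut, its underside is 16 mm above the table and its end can be pinched across x: the cards reach only to y = -95 mm.
- lever_pivot (a point): The lever's pivot axis (along the file's x), at x = 44, y = -48, z = 20 mm of the file, in a small tower of two plates 27 mm high and 21 mm wide (x). Orientation is the file's.
- press_bar: Loose steel press bar at the left (may swap with the opener), 70 to 105 g. Strip 30 mm (x) by 118 mm (y), 5 mm thick; a rib 12 mm wide, 52 mm long (y), 17 mm high down its middle is pinched across x, fingertips on the strip beside it. Origin: centre of the underside. Holes at y = -40 and +40 mm, 8 mm wide, with sprung tongues that grip the posts: 1 to 6 N to slide, stays put. Symmetric.
- cards: Pile of punched recipe cards filed on the posts, fixed: 110 mm (x, -96 to +14) by 190 mm (y). Origin 5 mm above the table midway between the posts, axes as the file's. How many are filed is not known: the top is 22 to 38 mm above the table, and gives 1 mm for about 2.5 N, up to 11 mm. Well clamped, the bar presses them with some 11 N; over 16 N creases them.
- opener: White bottle opener 174x41x20 mm, lying on the table at the left; origin at the centre of its underside, length along its x. A bystander.
- mug: Striped mug, 80 mm wide, 89 mm high; origin at the centre of its underside. A bystander.
- salt_shaker: Salt shaker, 44 mm wide, 90 mm high; origin at the centre of its underside. A bystander.
- spice_jar: Spice jar with a white cap, 47 mm wide, 98 mm high; origin at the centre of its underside. A bystander.
- sugar_tin: Orange canister with a brown lid, 102x102x140 mm; origin at the centre of its underside. A bystander.
- egg_box: Egg box of pulp board, 106x156x72 mm; origin at the centre of its underside. A bystander.
- blue_pen: Ball pen, 142 mm long, 10 mm thick; origin at the middle of its underside. A bystander.

How it is judged (in metres and radians):
On the way, in this order (a step that is already met when the one before it is completed fails the run):
1. the lever is up and the rings stand open (value of joint lever above 1.15 rad), for 0.2 s.
2. with the rings open, the bar is on both posts, level, and is pressed on the cards with more than 7 N (contact force between press_bar and cards above 7 N and horizontal distance between press_bar and recipe_file below 0.006 m and angle between the y axis of press_bar and the y axis of recipe_file, either way round below 0.08 rad and angle between press_bar's own z axis and vertical below 0.12 rad and height (world z) of press_bar below 0.041 m and value of joint lever above 1 rad), for 0.2 s.
At the end, for the whole second after the job is handed in: The lever lies shut (within 0.04 rad), the bar is on both posts (within 6 mm of the midpoint, turned and tilted less than about 5 and 7 degrees), still bears on the cards (more than 0.5 N) and is still (value of joint lever below 0.04 rad and contact force between press_bar and cards above 0.5 N and horizontal distance between press_bar and recipe_file below 0.006 m and angle between the y axis of press_bar and the y axis of recipe_file, either way round below 0.08 rad and angle between press_bar's own z axis and vertical below 0.12 rad and height (world z) of press_bar below 0.041 m and linear speed of press_bar below 0.02 m/s); the robot touches nothing.
It fails at once if the bar presses the cards with more than 16 N (contact force between press_bar and cards above 16 N).
It fails at once if the lever is pushed or pulled with more than 25 N in all (contact force between the arm and lever above 25 N).
It fails at once if a bystander is moved by more than 25 mm (distance of any of opener, mug, salt_shaker, spice_jar, sugar_tin, egg_box, blue_pen from where it was at the start of the episode above 0.025 m).
It also fails if it takes over 72 s, if anything falls off the work surface, if the arm or the gripper's body presses on something with over 40 N, if the wrist force passes 120 N, or if a joint passes its speed limit or range.

ROBOT

A 6-joint arm with a two-finger parallel gripper is mounted at the origin on a cart in front of the work surface, level with it; the furniture and walls round the work are solid. World frame = base frame: x ahead of the robot, y to its left, z up, the work surface at z = 0. Lengths are in m, angles in degrees, forces in N, time in s.
With the tool pointing down it reaches from about 0.35 to 0.975 m from the base axis. Payload 4.9 kg.
Tool frame: the origin (TCP) lies between the finger pads; the fingertips stand r.finger_overhang ahead of it and the grasp point (between the pads) lies 5 mm behind it (r.finger_overhang is the distance from the TCP to the fingertips, in m); z points along the fingers, y is the line along which they close (so a half turn about z gives the same grasp; the last joint's range is limited). The gripper opens to 85 mm and grips with 20 to 120 N. Pads are 22 mm wide; open, the fingers measure 114 mm over their backs; the gripper's body (76 mm by 85 mm) begins 54 mm behind the grasp point. The pads swing forward as they close: fully open they stand 13 mm farther back than shut.
Start: joints at [-75.459, 3.019, 92.412, -0, 84.569, -6.818], TCP at [0.228, -0.582, 0.245] pointing down, gripper open.
Joint ranges: [-172.51, 172.51], [-57.92, 126.97], [3.15, 148.05], [-58.71, 238.71], [5.1, 150.11], [-179.66, 179.66]. Speed limits (degrees/s): [147.25, 147.25, 180, 180, 180, 180].

INTERFACE

Orientations are given as a 3x3 rotation matrix whose columns are the frame's x, y, z axes.
In Python, from plant import r gives the robot as it stands. The module is installed in compiled form; this text tells all that it offers.
- The arm moves only by the tool send_rows, never from a script. Its argument "increments" is a list of rows, each a list of 3 entries, a list of its own where there are three numbers: the opening in per cent of the stroke, from 0 (shut) to 100 (fully open), then the shift along the tool's x, y, z in mm, then the turn, a rotation vector about the tool's x, y, z in rad. In form: [[jaw, [tx, ty, tz], [wx, wy, wz]], ...]. A call has 1 to 20 rows; each row is the pose to reach, as a shift and turn from the pose commanded when the call began, along the tool's axes at that moment; what a row does not reach only later rows make up. A row lasts 1/10 s, in which the tool goes at most 50 mm and 8.59 degrees, less where a joint would pass 70% of its speed; a pose out of reach is approached as far as the arm can. A call with a gripper value outside its range is refused whole. The fingers move at their own pace and stop on an object; the grip force is fixed at half the most. Time passes only in rows, so rows that repeat a pose let the fingers close. It gives the time, the measured TCP pose, the force, the opening and the grip force at its end, in the units of the state.
- r.read_state(): the state, without advancing time (a new reading comes with each control period).
- r.read_camera(name): name is "side" or "top"; returns the picture (480x640x3 uint8, red, green, blue); there is no depth.
- r.camera_info(name): a dict with "vertical_fov" (degrees; the focal length in pixels is half the picture's height over the tangent of half this angle, whatever the lens; pixels are square), "cx", "cy" (the principal point, pixels), "rvec" (rotation vector, rad) and "tvec" (3), from world to camera coordinates, as OpenCV has them. Camera axes: x right, y down, z forward; pixel columns grow to the right and rows downward; lengths in m; the calibration is good to about 2 mm. A picture is of the moment at which its call begins. camera_info takes no time and is no camera call.
- r.job_done(): hands the job in; it is judged then, once.
The state is a dict: "time_s": time; "q": joint angles; "dq": joint speeds; "joint_torque": joint torques, N m; "tcp_pos": TCP position; "orientation": TCP orientation; "ft_force": force on the tool from outside, world axes, zero at the start; "moment": the same for the moment, N m; "grip_width": finger opening in m; "gripper_force": force on a finger pad.
Only numpy, scipy, OpenCV 4.12 (cv2) and the standard library are available. Lean on these libraries where they do the work, as an engineer would, in place of code of your own. Each camera call takes 0.05 s, during which the arm holds its last target. There are 200 camera calls.

## Working session

There is one attempt and no reset: what is moved stays moved. The work goes in short steps, Python scripts to look and compute and a tool call to move; the robot and the scene stay as the last step left them, time stands still between calls to the robot, and variables do not carry over. Pictures are saved under pics/ and viewed, at most 10 in all, crops included, and the job is handed in when it is done.

Besides the shell and the picture viewer there is one more tool, called after "Call:" as name(argument=value, ...) on one line, values as JSON. send_rows: Moves the arm, as the interface text tells. Its arguments: {"type":"object","properties":{"increments":{"type":"array","items":{"type":"array"}}},"required":["increments"]}

```bash
mkdir -p pics && python3 - <<'E'
from plant import r
import cv2
s=r.read_state();print(s, r.finger_overhang)
for n in("top","side"):
    print(n,r.camera_info(n)); cv2.imwrite(f"pics/{n}0.png",r.read_camera(n)[:,:,::-1])
E
```

```text
{'time_s': 0.0, 'q': array([-7.54599898e+01,  3.05559055e+00,  9.24949674e+01, -1.24908151e-03,
        8.45680726e+01, -6.81797070e+00]), 'dq': array([-0.07924852, -0.03882975,  0.02254243, -0.01343124, -0.02370577,
        0.021667  ]), 'joint_torque': array([-1.12815364e-03, -3.93680334e+01, -3.70177174e+01, -3.07545424e-04,
        7.03406346e-03, -8.84938970e-06]), 'tcp_pos': array([ 0.2274635 , -0.58148055,  0.24405106]), 'orientation': array([[ 9.31322457e-01,  3.64195262e-01, -5.40817318e-04],
       [ 3.64195595e-01, -9.31320339e-01,  1.99873183e-03],
       [ 2.24254496e-04, -2.05842713e-03, -9.99997856e-01]]), 'ft_force': array([ 0.24628057, -0.53579289,  0.28463347]), 'moment': array([ 0.01993505,  0.0104234 , -0.02441722]), 'gripper_force': 0.0, 'grip_width': 0.08526772145174358} 0.014
top {'vertical_fov': 49.51916887946027, 'cx': 307.88518511355414, 'cy': 236.6480046946091, 'rvec': array([ 2.13810249, -2.17452   ,  0.14722335]), 'tvec': array([5.12511874e-05, 5.46191719e-01, 1.10282523e+00])}
side {'vertical_fov': 54.84869566478242, 'cx': 318.1101212755504, 'cy': 238.21537397663968, 'rvec': array([ 0.54259257, -2.40102035,  1.56315933]), 'tvec': array([0.46495753, 0.15080338, 0.73268802])}
```

View pics/top0.png

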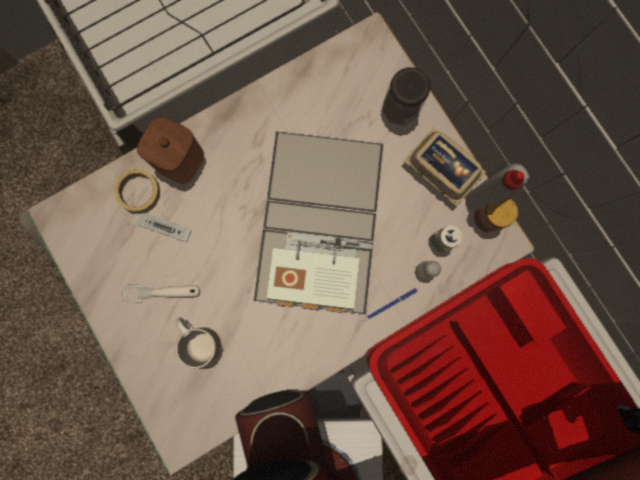

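View pics/side0.png

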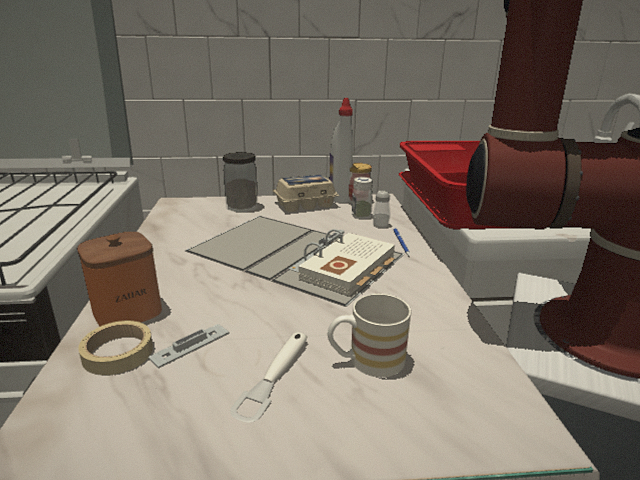

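The top view shows the file at (315,225), with its lever at about (355,242), the press bar at (165,228), the opener at (160,292) and the mug at (198,347). I'll enlarge the file and the bar.

```bash
cat > h.py <<'E'
import numpy as np, cv2
from plant import r
def cam(n):
    c=r.camera_info(n); f=240/np.tan(np.radians(c["vertical_fov"]/2))
    K=np.array([[f,0,c["cx"]],[0,f,c["cy"]],[0,0,1]]); R=cv2.Rodrigues(c["rvec"])[0]; return K,R,np.array(c["tvec"]),c["rvec"]
def ray(n,px):
    K,R,t,_=cam(n); d=R.T@np.linalg.inv(K)@np.array([*px,1.]); return -R.T@t,d
def onz(n,px,z):
    o,d=ray(n,px); return o+d*(z-o[2])/d[2]
def proj(n,P):
    K,R,t,rv=cam(n); return cv2.projectPoints(np.atleast_2d(P).astype(float),rv,t,K,None)[0][:,0]
def crop(img,x0,x1,y0,y1,s): return cv2.resize(img[y0:y1,x0:x1],None,fx=s,fy=s,interpolation=cv2.INTER_CUBIC)
E
python3 - <<'E'
from h import *
t=cv2.imread("pics/top0.png");s=cv2.imread("pics/side0.png")
a=crop(t,252,392,225,325,5) # 700x500
cv2.imwrite("pics/c1.png",a)
b=crop(t,130,200,205,250,10)
cv2.imwrite("pics/c2.png",b)
for p in [(277,131),(382,143),(366,313),(255,299)]: print(onz("top",p,0.003))
E
```

```text
[0.7980062  0.05779073 0.003     ]
[ 0.76552196 -0.18414958  0.003     ]
[ 0.37812321 -0.13488807  0.003     ]
[0.41304851 0.11015832 0.003     ]
```

View pics/c1.png

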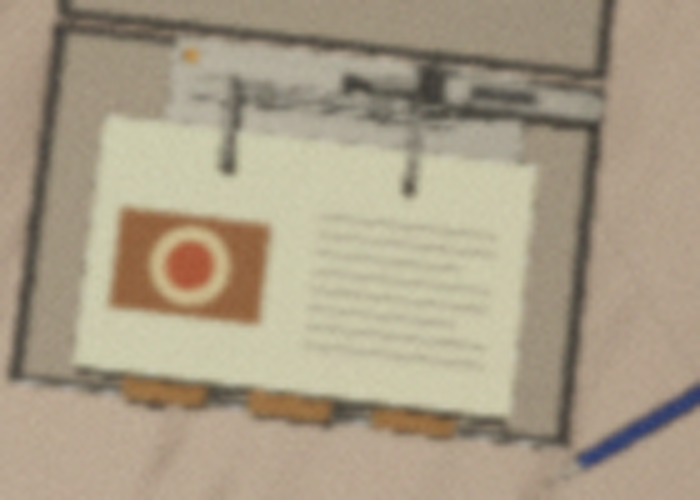

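View pics/c2.png

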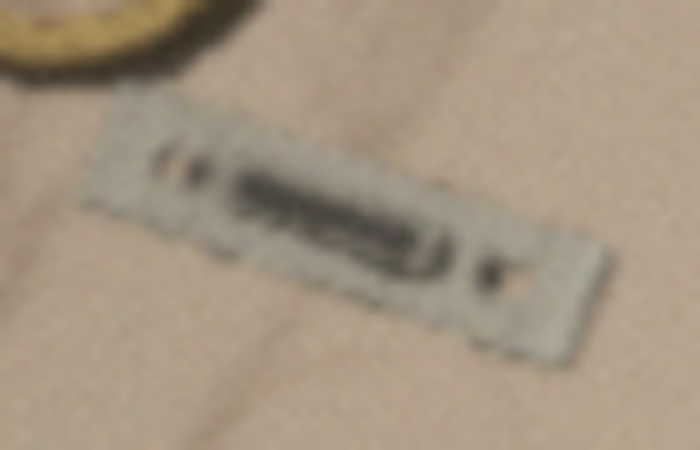

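The crops show post tips at (228,170) and (409,190) and card corners at (105,118), (535,165), (510,415), (75,368). The lever end is at (604,108). The bar corners are (120,82), (612,250), (570,366), (82,203). I'll fit these to get poses.

```bash
python3 - <<'E'
from h import *
from scipy.optimize import least_squares as L
def un(p,s,x0,y0): return (np.array(p,float)+.5)/s-.5+[x0,y0]
def T(v,P): 
    c,s=np.cos(v[2]),np.sin(v[2]); P=np.array(P,float); return np.c_[v[0]+c*P[:,0]-s*P[:,1],v[1]+s*P[:,0]+c*P[:,1],P[:,2]]
px=un([(228,170),(409,190),(105,118),(535,165),(510,415),(75,368),(604,108),(12,378),(567,442)],5,252,225)
px=np.r_[px,[(277,131),(382,143)]]
def M(h,xb): return [(0,.04,.053),(0,-.04,.053),(.014,.095,h),(.014,-.095,h),(-.096,-.095,h),(-.096,.095,h),(.044,-.123,.024),(xb,.125,.003),(xb,-.125,.003),(xb+.394,.125,.003),(xb+.394,-.125,.003)]
f=lambda v:(proj("top",T(v,M(v[3],v[4])))-px).ravel()
v=L(f,[.48,-.01,-.13,.03,-.1],x_scale=[.01,.01,.01,.01,.01],loss='soft_l1').x
print("file",v,np.degrees(v[2]));print(f(v).reshape(-1,2).round(1))
bp=un([(120,82),(612,250),(570,366),(82,203)],10,130,205)
B=lambda v:T(v,[(.015,.059,.005),(.015,-.059,.005),(-.015,-.059,.005),(-.015,.059,.005)])
g=lambda w:(proj("top",B(w))-bp).ravel()
w=L(g,[.6,.3,-.3],x_scale=.01).x
print("bar",w,np.degrees(w[2]));print(g(w).reshape(-1,2).round(1))
# side overlay
s=cv2.imread("pics/side0.png");a=crop(s,220,420,200,320,4)
b=crop(s,130,250,310,380,4)
def dr(img,P,x0,y0,c):
    for q in P: cv2.circle(img,tuple(int(k) for k in ((q-[x0,y0]+.5)*4)),3,c,1)
dr(a,proj("side",T(v,M(v[3],v[4]))),220,200,(0,0,255)); dr(b,proj("side",B(w)),130,310,(0,0,255))
out=np.zeros((600,800,3),np.uint8); out[:480]=a; out[400:600,:340]=b[:200,:340]
cv2.imwrite("pics/sv.png",out)
E
```

```text
file [ 0.49604395 -0.02389532 -0.13213929  0.0305894  -0.10398175] -7.571023437547173
[[-0.5 -2.1]
 [ 0.3 -1.8]
 [ 0.   0.1]
 [ 0.3  0.6]
 [ 0.1  1. ]
 [-0.2  0.3]
 [ 0.2  0.3]
 [-0.6  0.5]
 [ 0.7  0.7]
 [-1.7 -0.8]
 [ 0.8 -0.7]]
bar [ 0.57731315  0.31374836 -0.34024855] -19.494805618936056
[[ 0.4 -0.2]
 [ 0.3 -0.5]
 [-0.1  0.4]
 [-0.6  0.2]]
```

View pics/sv.png

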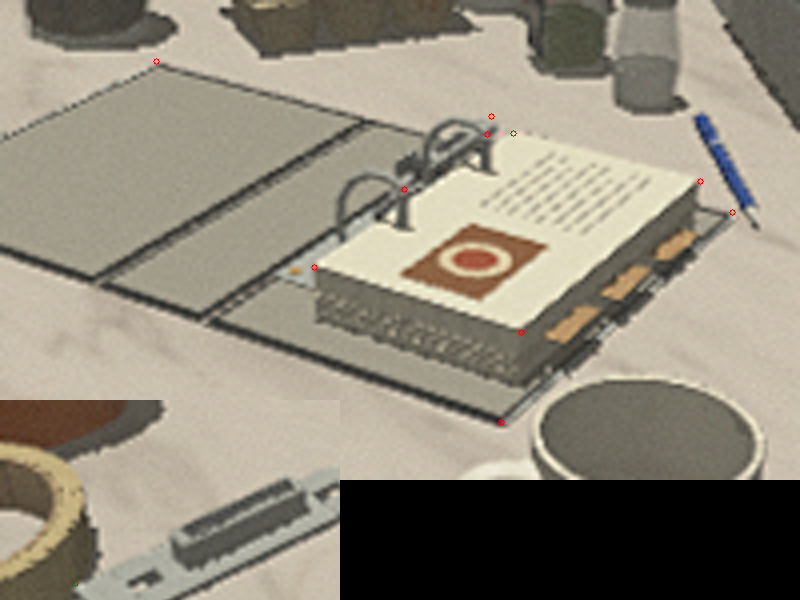

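The side overlay agrees with the fit: the model card corners fall within about 1 px of those seen, and the bar lies flat beside the tape roll. Next I'll refine with both views and work out the first move.

```bash
cat >> h.py <<'E'
def T(v,P):
    c,s=np.cos(v[2]),np.sin(v[2]); P=np.atleast_2d(np.array(P,float)); return np.c_[v[0]+c*P[:,0]-s*P[:,1],v[1]+s*P[:,0]+c*P[:,1],P[:,2]]
def go(p,yawy):
    "shift (mm) and turn (tool axes) to TCP p with tool y at world angle yawy(deg), tool down"
    from scipy.spatial.transform import Rotation as Ro
    s=r.read_state(); R=s["orientation"]; a=np.radians(yawy)
    y=np.array([np.cos(a),np.sin(a),0]); z=np.array([0,0,-1.]); G=np.c_[np.cross(y,z),y,z]
    return (R.T@(np.array(p)-s["tcp_pos"])*1e3).round(1), Ro.from_matrix(R.T@G).as_rotvec().round(4)
def filecoord(v,p):
    c,s=np.cos(v[2]),np.sin(v[2]); d=np.array(p)-[v[0],v[1],0]; return np.array([c*d[0]+s*d[1],-s*d[0]+c*d[1],d[2]])*1e3
E
python3 - <<'E'
from h import *
from scipy.optimize import least_squares as L
un=lambda p,s,x0,y0:(np.array(p,float)+.5)/s-.5+[x0,y0]
pt=np.r_[un([(105,118),(535,165),(510,415),(75,368),(604,108),(12,378),(567,442)],5,252,225),[(277.5,131.5),(382,143)]]
ps=un([(316,268),(523,329),(700,180),(404,190),(488,135),(501,422),(732,213),(157,65)],4,220,200)
def Mt(h,xb): return [(.014,.095,h),(.014,-.095,h),(-.096,-.095,h),(-.096,.095,h),(.044,-.123,.024),(xb,.125,.003),(xb,-.125,.003),(xb+.394,.125,.003),(xb+.394,-.125,.003)]
def Ms(h,xb): return [(.014,.095,h),(-.096,.095,h),(-.096,-.095,h),(0,.04,.055),(0,-.04,.055),(xb,.125,.003),(xb,-.125,.003),(xb+.394,.125,.003)]
f=lambda v:np.r_[(proj("top",T(v,Mt(v[3],v[4])))-pt).ravel(),(proj("side",T(v,Ms(v[3],v[4])))-ps).ravel()]
v=L(f,[.48,-.01,-.13,.03,-.1],x_scale=.01,loss='soft_l1').x
print(v);print(f(v).reshape(-1,2).round(1).tolist())
np.save("file.npy",v)
p=T(v,[(.044,-.115,.10)])[0];print(p,go(p,np.degrees(v[2])))
E
```

```text
[ 0.49610272 -0.0242025  -0.13448178  0.03086652 -0.10440984]
[[0.2, -0.1], [0.4, 0.7], [0.1, 1.1], [-0.2, 0.1], [0.4, 0.4], [-0.6, 0.5], [0.7, 1.0], [-1.8, -1.2], [1.2, -0.4], [-0.4, -0.6], [-0.6, 0.5], [-0.0, 0.0], [-0.1, -1.3], [-0.2, -1.1], [0.0, -0.0], [0.4, -0.3], [-74.7, 33.7]]
[ 0.52428661 -0.14406354  0.1       ] (array([ 435.7, -299. ,  144.8]), array([-0.0016, -0.0012, -1.0635]))
```

Call:
send_rows(increments=[[60,[145,-100,30],[0,0,-0.35]],[40,[290,-200,60],[0,0,-0.7]],[30,[435.7,-299,90],[-0.0016,-0.0012,-1.0635]],[30,[435.7,-299,90],[-0.0016,-0.0012,-1.0635]],[30,[435.7,-299,90],[-0.0016,-0.0012,-1.0635]],[30,[435.7,-299,90],[-0.0016,-0.0012,-1.0635]],[30,[435.7,-299,90],[-0.0016,-0.0012,-1.0635]],[30,[435.7,-299,90],[-0.0016,-0.0012,-1.0635]],[30,[435.7,-299,90],[-0.0016,-0.0012,-1.0635]],[30,[435.7,-299,110],[-0.0016,-0.0012,-1.0635]],[30,[435.7,-299,144.8],[-0.0016,-0.0012,-1.0635]],[30,[435.7,-299,144.8],[-0.0016,-0.0012,-1.0635]],[30,[435.7,-299,144.8],[-0.0016,-0.0012,-1.0635]],[30,[435.7,-299,144.8],[-0.0016,-0.0012,-1.0635]]])

```text
time_s: 1.5
tcp_pos: [0.5246, -0.1458, 0.1012]
orientation: [[0.134, 0.991, 0.001], [0.991, -0.134, -0.003], [-0.002, 0.001, -1.0]]
ft_force: [0.4, -0.4, 0.3]
grip_width: 0.0257
gripper_force: 0.0
```

```bash
python3 - <<'E'
from h import *
v=np.load("file.npy");s=r.read_state()
print(s["time_s"],s["tcp_pos"],s["grip_width"],s["ft_force"],filecoord(v,s["tcp_pos"]))
print(go(T(v,[(.044,-.115,.028)])[0],np.degrees(v[2])))
a=crop(cv2.cvtColor(r.read_camera("side"),cv2.COLOR_RGB2BGR),270,400,190,290,6)
cv2.imwrite("pics/l1.png",a)
E
```

```text
1.5 [ 0.52457908 -0.14576257  0.10118954] 0.02570404343218991 [ 0.36473817 -0.42544037  0.27393373] [  44.51762952 -116.64447604  101.1895435 ]
(array([ 1.8, -0.6, 73.2]), array([ 0.0012,  0.0024, -0.0004]))
```

View pics/l1.png

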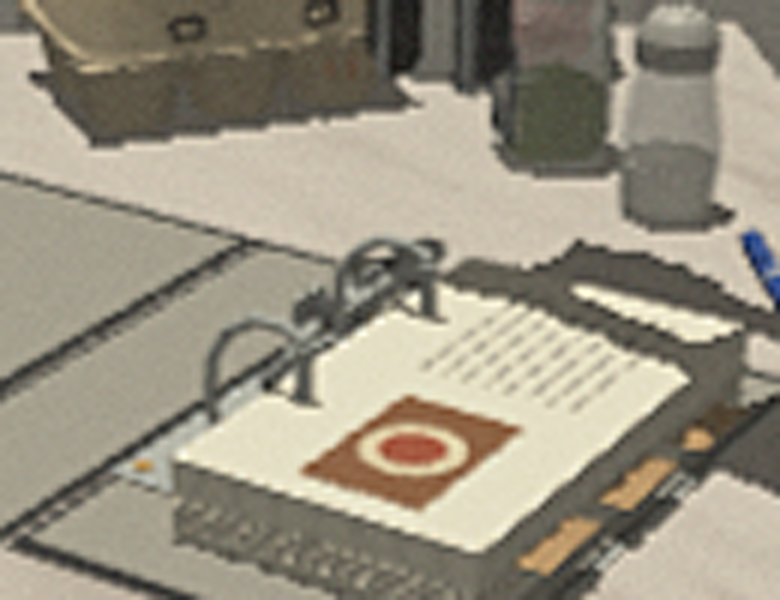

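The picture shows the lever end clear at crop (430,245). The gripper is above the crop. Lowering to straddle the lever.

Call:
send_rows(increments=[[30,[1.5,-0.6,20],[0,0,0]],[30,[1.5,-0.6,40],[0,0,0]],[30,[1.5,-0.6,50],[0,0,0]],[30,[1.5,-0.6,58],[0,0,0]],[30,[1.5,-0.6,65],[0,0,0]],[30,[1.5,-0.6,70],[0,0,0]],[30,[1.5,-0.6,75],[0,0,0]],[30,[1.5,-0.6,75],[0,0,0]],[25,[1.5,-0.6,75],[0,0,0]],[23,[1.5,-0.6,75],[0,0,0]],[22,[1.5,-0.6,75],[0,0,0]],[22,[1.5,-0.6,75],[0,0,0]]])

```text
time_s: 2.75
tcp_pos: [0.5243, -0.1435, 0.0258]
orientation: [[0.134, 0.991, 0.001], [0.991, -0.134, -0.002], [-0.002, 0.001, -1.0]]
ft_force: [0.0, -0.1, -0.6]
grip_width: 0.0189
gripper_force: 0.0
```

Call:
send_rows(increments=[[21,[0,0,0],[0,0,0]],[20,[0,0,0],[0,0,0]],[20,[0,0,0],[0,0,0]],[20,[0,0,0],[0,0,0]]])

```text
time_s: 3.15
tcp_pos: [0.5241, -0.1435, 0.0255]
orientation: [[0.134, 0.991, 0.0], [0.991, -0.134, -0.002], [-0.002, 0.001, -1.0]]
ft_force: [0.7, 1.4, 0.9]
grip_width: 0.0171
gripper_force: 0.0
```

Call:
send_rows(increments=[[19,[0,0,0],[0,0,0]],[19,[0,0,0],[0,0,0]],[19,[0,0,0],[0,0,0]]])

```text
time_s: 3.45
tcp_pos: [0.5241, -0.1435, 0.0255]
orientation: [[0.134, 0.991, 0.0], [0.991, -0.134, -0.002], [-0.002, 0.001, -1.0]]
ft_force: [0.2, -0.0, 0.4]
grip_width: 0.0162
gripper_force: 0.0
```

Call:
send_rows(increments=[[18.3,[0,0,0],[0,0,0]],[18.3,[0,0,0],[0,0,0]],[18.3,[0,0,0],[0,0,0]]])

```text
time_s: 3.75
tcp_pos: [0.5243, -0.1435, 0.0256]
orientation: [[0.134, 0.991, 0.001], [0.991, -0.134, -0.002], [-0.002, 0.001, -1.0]]
ft_force: [-0.2, -0.1, -0.9]
grip_width: 0.0156
gripper_force: 0.6
```

Call:
send_rows(increments=[[17.6,[0,0,0],[0,0,0]],[17.6,[0,0,0],[0,0,0]],[17.6,[0,0,0],[0,0,0]]])

```text
time_s: 4.05
tcp_pos: [0.5246, -0.1436, 0.0257]
orientation: [[0.134, 0.991, 0.002], [0.991, -0.134, -0.002], [-0.002, 0.002, -1.0]]
ft_force: [2.9, 0.3, -1.5]
grip_width: 0.015
gripper_force: 1.5
```

Call:
send_rows(increments=[[17.6,[0,0.6,0],[0,0,0]],[17,[0,0.6,0],[0,0,0]],[17,[0,0.6,0],[0,0,0]],[17,[0,0.6,0],[0,0,0]]])

```text
time_s: 4.45
tcp_pos: [0.5249, -0.1436, 0.0256]
orientation: [[0.134, 0.991, 0.001], [0.991, -0.134, -0.002], [-0.002, 0.001, -1.0]]
ft_force: [1.8, -0.3, 0.6]
grip_width: 0.0147
gripper_force: 1.0
```

Call:
send_rows(increments=[[16.4,[0,0,0],[0,0,0]],[16.4,[0,0,0],[0,0,0]],[16.4,[0,0,0],[0,0,0]]])

```text
time_s: 4.75
tcp_pos: [0.525, -0.1436, 0.0256]
orientation: [[0.134, 0.991, 0.001], [0.991, -0.134, -0.002], [-0.002, 0.001, -1.0]]
ft_force: [3.2, -0.3, -0.3]
grip_width: 0.0142
gripper_force: 1.7
```

Call:
send_rows(increments=[[16.4,[0,0.5,0],[0,0,0]],[15.9,[0,0.5,0],[0,0,0]],[15.9,[0,0.5,0],[0,0,0]],[15.9,[0,0.5,0],[0,0,0]]])

```text
time_s: 5.15
tcp_pos: [0.5252, -0.1436, 0.0256]
orientation: [[0.134, 0.991, 0.0], [0.991, -0.134, -0.002], [-0.002, 0.0, -1.0]]
ft_force: [1.5, 0.2, 1.7]
grip_width: 0.0139
gripper_force: 7.6
```

Call:
send_rows(increments=[[15,[0,0,0],[0,0,0]],[15,[0,0,0],[0,0,0]],[15,[0,0,0],[0,0,0]]])

```text
time_s: 5.45
tcp_pos: [0.5252, -0.1436, 0.0256]
orientation: [[0.134, 0.991, 0.0], [0.991, -0.134, -0.002], [-0.002, 0.001, -1.0]]
ft_force: [1.0, -0.0, 3.3]
grip_width: 0.0138
gripper_force: 21.4
```

Call:
send_rows(increments=[[14.5,[0,0,-3],[0,0,0]],[14.5,[0.3,0,-6],[0,0,0]],[14.5,[0.8,0,-10],[0,0,0]],[14.5,[1.5,0,-14],[0,0,0]],[14.5,[2.2,0,-17],[0,0,0]],[14.5,[3,0,-20],[0,0,0]],[14.5,[3,0,-20],[0,0,0]]])

```text
time_s: 6.15
tcp_pos: [0.5256, -0.14, 0.0458]
orientation: [[0.134, 0.991, 0.0], [0.991, -0.134, -0.001], [-0.001, 0.0, -1.0]]
ft_force: [3.5, 3.4, -1.0]
grip_width: 0.0131
gripper_force: 28.7
```

Call:
send_rows(increments=[[18,[0,0,-2],[0,0,0]],[24,[0,0,-4],[0,0,0]],[32,[0,0,-20],[0,0,0]],[32,[0,0,-60],[0,0,0]],[32,[0,0,-90],[0,0,0]],[32,[0,0,-120],[0,0,0]],[32,[0,0,-120],[0,0,0]],[32,[0,0,-120],[0,0,0]]])

```text
time_s: 6.95
tcp_pos: [0.526, -0.1408, 0.1674]
orientation: [[0.134, 0.991, 0.003], [0.991, -0.134, -0.003], [-0.003, 0.003, -1.0]]
ft_force: [-0.3, -0.4, -0.9]
grip_width: 0.0276
gripper_force: 0.0
```

```bash
python3 - <<'E'
from h import *
v=np.load("file.npy");s=r.read_state()
print(s["time_s"],s["tcp_pos"],s["ft_force"])
w=[.5773,.3137,-.34025]
print(go([w[0],w[1],.15],-19.5))
a=crop(cv2.cvtColor(r.read_camera("side"),cv2.COLOR_RGB2BGR),250,410,180,300,5)
cv2.imwrite("pics/l2.png",a)
E
```

```text
6.95 [ 0.52602403 -0.14082975  0.1674207 ] [-0.32508643 -0.40312936 -0.9131088 ]
(array([457.3, -10.3,  16.1]), array([0.0035, 0.0024, 0.2056]))
```

View pics/l2.png

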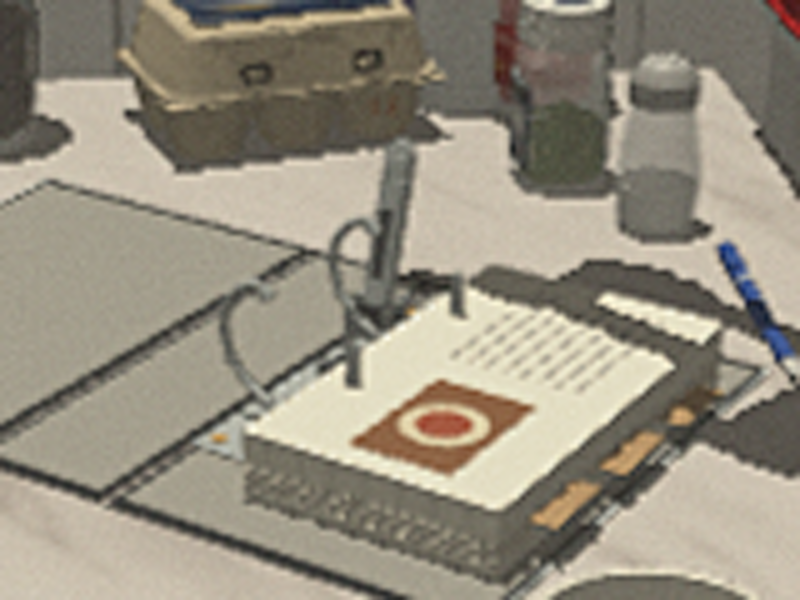

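The picture shows the lever upright at (395,220), the rings leaning open and both posts free, with tips at crop (350,312) and (458,277). Moving above the bar next.

Call:
send_rows(increments=[[40,[50,-1,0],[0,0,0.02]],[40,[100,-2,2],[0,0,0.05]],[40,[150,-3,4],[0,0,0.08]],[40,[200,-4,6],[0,0,0.1]],[40,[250,-5,8],[0,0,0.13]],[40,[300,-6,10],[0,0,0.15]],[40,[350,-8,12],[0,0,0.18]],[40,[400,-9,14],[0,0,0.2]],[40,[440,-10,16],[0,0,0.2056]],[40,[457.3,-10.3,16],[0.0035,0.0024,0.2056]],[40,[457.3,-10.3,16],[0.0035,0.0024,0.2056]],[40,[457.3,-10.3,16],[0.0035,0.0024,0.2056]],[40,[457.3,-10.3,16],[0.0035,0.0024,0.2056]]])

```text
time_s: 8.3
tcp_pos: [0.5766, 0.3123, 0.1482]
orientation: [[0.335, 0.942, -0.003], [0.942, -0.335, 0.0], [-0.001, -0.003, -1.0]]
ft_force: [0.6, 0.2, 0.4]
grip_width: 0.0338
gripper_force: 0.0
```

```bash
python3 - <<'E'
from h import *
s=r.read_state();print(s["time_s"],s["tcp_pos"])
print(go([.5773,.3137,.0195],-19.5))
a=crop(cv2.cvtColor(r.read_camera("side"),cv2.COLOR_RGB2BGR),120,260,270,390,3)
t=crop(cv2.cvtColor(r.read_camera("top"),cv2.COLOR_RGB2BGR),290,360,225,285,6)
o=np.zeros((360,840,3),np.uint8);o[:360,:420]=a;o[:360,420:]=t;cv2.imwrite("pics/b1.png",o[:,:800])
E
```

```text
8.3 [0.5766047  0.31234345 0.14817307]
(array([  1.6,   0.6, 128.7]), array([-0.0033,  0.0008, -0.0015]))
```

View pics/b1.png

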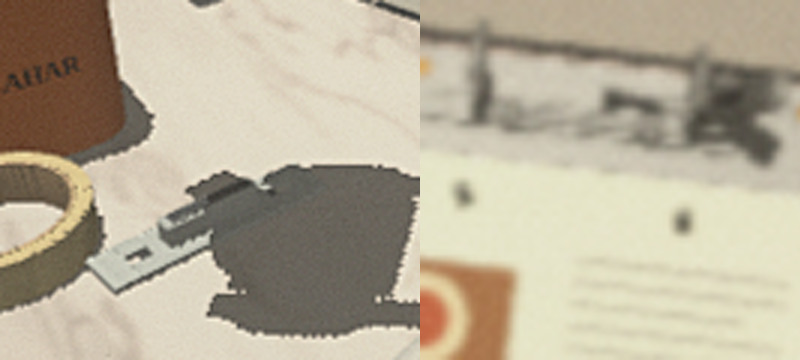

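The side crop shows the bar undisturbed under the gripper's shadow, with its rib at (205,210). The top crop shows the post tips at (462,190) and (683,222). Lowering to the rib.

Call:
send_rows(increments=[[40,[1.6,0.6,40],[-0.003,0.001,-0.0015]],[40,[1.6,0.6,80],[-0.003,0.001,-0.0015]],[40,[1.6,0.6,100],[-0.003,0.001,-0.0015]],[40,[1.6,0.6,112],[-0.003,0.001,-0.0015]],[40,[1.6,0.6,120],[-0.003,0.001,-0.0015]],[40,[1.6,0.6,124],[-0.003,0.001,-0.0015]],[40,[1.6,0.6,127],[-0.003,0.001,-0.0015]],[40,[1.6,0.6,127],[-0.003,0.001,-0.0015]],[40,[1.6,0.6,127],[-0.003,0.001,-0.0015]]])

```text
time_s: 9.3
tcp_pos: [0.5782, 0.3159, 0.0228]
orientation: [[0.332, 0.943, 0.002], [0.943, -0.332, 0.002], [0.003, 0.002, -1.0]]
ft_force: [0.7, 0.9, 0.3]
grip_width: 0.034
gripper_force: 0.0
```

```bash
python3 - <<'E'
from h import *
v=np.load("file.npy");print(r.read_state()["tcp_pos"])
u=v.copy();u[:2]+=.0008*np.array([np.cos(v[2]),np.sin(v[2])])
for w in(v,u):
  print(proj("top",T(w,[(0,.04,.031),(0,.04,.052),(0,-.04,.031),(0,-.04,.052)])).round(1).tolist(), proj("side",T(w,[(0,.04,.052),(0,-.04,.052)])).round(1).tolist())
print("obs top (297,256.7),(333.8,262) side (320,242.4),(341.6,235.4)")
E
```

```text
[0.57815484 0.31591521 0.0227584 ]
[[297.0, 257.4], [296.8, 256.5], [333.3, 261.7], [333.9, 260.8]] [[320.5, 247.2], [341.4, 233.6]]
[[297.0, 257.0], [296.9, 256.1], [333.4, 261.3], [333.9, 260.5]] [[320.2, 247.1], [341.0, 233.5]]
obs top (297,256.7),(333.8,262) side (320,242.4),(341.6,235.4)
```

Call:
send_rows(increments=[[34,[-2,-0.5,1.5],[0,0,0]],[26,[-2,-0.5,1.5],[0,0,0]],[20,[-2,-0.5,1.5],[0,0,0]],[16,[-2,-0.5,1.5],[0,0,0]],[14,[-2,-0.5,1.5],[0,0,0]],[12,[-2,-0.5,1.5],[0,0,0]],[10,[-2,-0.5,1.5],[0,0,0]],[5,[-2,-0.5,1.5],[0,0,0]],[0,[-2,-0.5,1.5],[0,0,0]],[0,[-2,-0.5,1.5],[0,0,0]],[0,[-2,-0.5,1.5],[0,0,0]]])

```text
time_s: 10.4
tcp_pos: [0.5766, 0.314, 0.0205]
orientation: [[0.332, 0.943, 0.001], [0.943, -0.332, 0.001], [0.002, 0.001, -1.0]]
ft_force: [-0.0, -0.7, 2.9]
grip_width: 0.0101
gripper_force: 59.5
```

Call:
send_rows(increments=[[0,[0,0,-20],[0,0,0]],[0,[0,0,-60],[0,0,0]],[0,[0,0,-110],[0,0,0]],[0,[0,0,-150],[0,0,0]],[0,[0,0,-150],[0,0,0]],[0,[0,0,-150],[0,0,0]]])

```text
time_s: 11.0
tcp_pos: [0.5766, 0.3139, 0.1711]
orientation: [[0.332, 0.943, 0.003], [0.943, -0.332, 0.002], [0.003, 0.002, -1.0]]
ft_force: [-0.1, 0.4, -1.5]
grip_width: 0.0101
gripper_force: 59.0
```

```bash
python3 - <<'E'
from h import *
v=np.load("file.npy");v[:2]+=.0004*np.array([np.cos(v[2]),np.sin(v[2])]);np.save("file.npy",v)
s=r.read_state();print(s["tcp_pos"],s["ft_force"],s["grip_width"])
print(go([v[0],v[1],.14],np.degrees(v[2])))
E
```

```text
[0.576592   0.31388097 0.17111426] [-0.08229862  0.38165378 -1.48438576] 0.010077827823863787
(array([-345.6,   36.7,   30.2]), array([ 0.002 , -0.0026, -0.2041]))
```

Call:
send_rows(increments=[[0,[-30,3,0],[0,0,-0.02]],[0,[-70,7,0],[0,0,-0.04]],[0,[-110,12,0],[0,0,-0.07]],[0,[-150,16,2],[0,0,-0.1]],[0,[-190,20,4],[0,0,-0.13]],[0,[-230,25,6],[0,0,-0.16]],[0,[-270,29,8],[0,0,-0.19]],[0,[-310,33,10],[0,0,-0.2]],[0,[-335,36,20],[0.002,-0.003,-0.2041]],[0,[-345.6,36.7,30],[0.002,-0.003,-0.2041]],[0,[-345.6,36.7,30],[0.002,-0.003,-0.2041]],[0,[-345.6,36.7,30],[0.002,-0.003,-0.2041]],[0,[-345.6,36.7,30],[0.002,-0.003,-0.2041]]])

```text
time_s: 12.3
tcp_pos: [0.4963, -0.0234, 0.1396]
orientation: [[0.133, 0.991, -0.002], [0.991, -0.133, -0.001], [-0.001, -0.002, -1.0]]
ft_force: [0.6, -0.1, -0.9]
grip_width: 0.0101
gripper_force: 59.0
```

```bash
python3 - <<'E'
from h import *
v=np.load("file.npy");s=r.read_state()
print(s["tcp_pos"],filecoord(v,s["tcp_pos"]),s["ft_force"])
print(go([v[0],v[1],.0805],np.degrees(v[2])))
E
```

```text
[ 0.49631101 -0.02335882  0.13957137] [ -0.30670572   0.86399165 139.57137423] [ 0.55252589 -0.10543708 -0.92947631]
(array([-0.8,  0.4, 59.1]), array([-0.0019,  0.001 ,  0.0014]))
```

Call:
send_rows(increments=[[0,[-0.8,0.4,15],[-0.002,0.001,0.0014]],[0,[-0.8,0.4,30],[-0.002,0.001,0.0014]],[0,[-0.8,0.4,45],[-0.002,0.001,0.0014]],[0,[-0.8,0.4,55],[-0.002,0.001,0.0014]],[0,[-0.8,0.4,57],[-0.002,0.001,0.0014]],[0,[-0.8,0.4,57],[-0.002,0.001,0.0014]],[0,[-0.8,0.4,57],[-0.002,0.001,0.0014]]])

```text
time_s: 13.0
tcp_pos: [0.4968, -0.0254, 0.0833]
orientation: [[0.135, 0.991, 0.001], [0.991, -0.135, -0.001], [-0.0, 0.001, -1.0]]
ft_force: [0.4, -0.4, -0.9]
grip_width: 0.0102
gripper_force: 59.0
```

```bash
python3 - <<'E'
from h import *
v=np.load("file.npy");s=r.read_state()
print(s["tcp_pos"],filecoord(v,s["tcp_pos"]),s["ft_force"],s["orientation"].round(4).tolist())
a=crop(cv2.cvtColor(r.read_camera("side"),cv2.COLOR_RGB2BGR),280,380,200,275,8)
zb=s["tcp_pos"][2]-.0205
P=T(v,[(0,.04,zb+.005),(0,-.04,zb+.005),(.015,.059,zb+.005),(-.015,.059,zb+.005),(-.015,-.059,zb+.005),(-.015,.059,zb)])
for q in proj("side",P): cv2.circle(a,tuple(int(k) for k in ((q-[280,200]+.5)*8)),3,(0,0,255),1)
cv2.imwrite("pics/p1.png",a)
E
```

```text
[ 0.49676415 -0.02544216  0.08326228] [ 0.42167532 -1.13978551 83.26228462] [ 0.43496435 -0.43820777 -0.86508883] [[0.1355, 0.9908, 0.0013], [0.9908, -0.1355, -0.0006], [-0.0005, 0.0014, -1.0]]
```

View pics/p1.png

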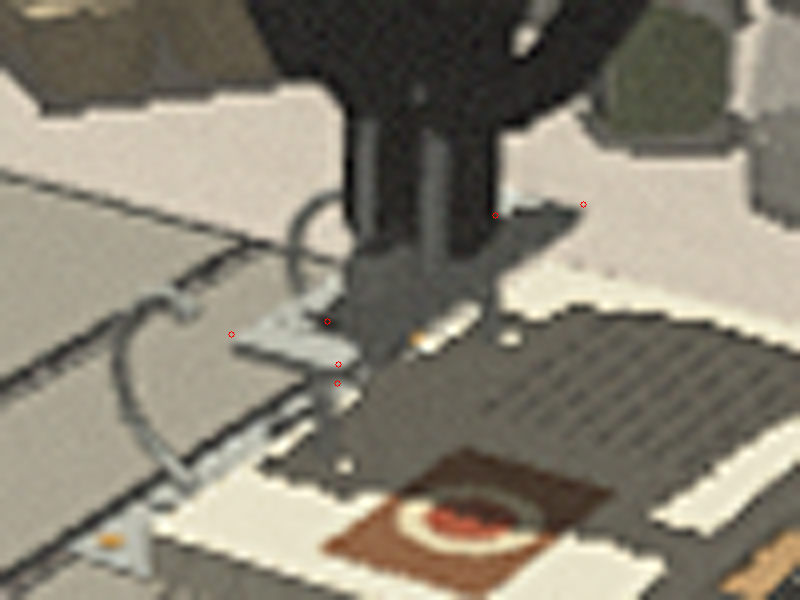

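The crop shows the bar just above the posts: strip corners near (235,348), (357,365) and (580,212), and posts below it at columns 325 and 492. These are within about 2 mm of the prediction. I'll correct y by 1 mm and ease it onto the tips.

Call:
send_rows(increments=[[0,[1.1,-0.4,2],[0,0,0]],[0,[1.1,-0.4,5],[0,0,0]],[0,[1.1,-0.4,8],[0,0,0]],[0,[1.1,-0.4,9.5],[0,0,0]],[0,[1.1,-0.4,11],[0,0,0]],[0,[1.1,-0.4,12.5],[0,0,0]],[0,[1.1,-0.4,14],[0,0,0]],[0,[1.1,-0.4,14],[0,0,0]]])

```text
time_s: 13.85
tcp_pos: [0.4959, -0.0242, 0.0685]
orientation: [[0.135, 0.991, -0.0], [0.991, -0.135, -0.0], [-0.0, 0.0, -1.0]]
ft_force: [-0.1, -0.9, -0.2]
grip_width: 0.0096
gripper_force: 59.0
```

```bash
python3 - <<'E'
from h import *
v=np.load("file.npy");s=r.read_state()
print(filecoord(v,s["tcp_pos"]),s["ft_force"],s["moment"],s["orientation"].round(4).tolist())
E
```

```text
[-5.99787273e-01 -4.38191634e-02  6.84523768e+01] [-0.08974164 -0.88467397 -0.20556345] [ 0.00206408 -0.04158915  0.01174166] [[0.1355, 0.9908, -0.0001], [0.9908, -0.1355, -0.0005], [-0.0005, 0.0, -1.0]]
```

Call:
send_rows(increments=[[0,[0,0.3,1.5],[0,0,0]],[0,[0,0.3,3],[0,0,0]],[0,[0,0.3,4.5],[0,0,0]],[0,[0,0.3,4.5],[0,0,0]]])

```text
time_s: 14.25
tcp_pos: [0.4966, -0.0244, 0.0643]
orientation: [[0.136, 0.991, 0.001], [0.991, -0.136, -0.001], [-0.001, 0.001, -1.0]]
ft_force: [0.6, -1.0, -0.0]
grip_width: 0.0104
gripper_force: 59.1
```

Call:
send_rows(increments=[[0,[0,0,1.5],[0,0,0]],[0,[0,0,3],[0,0,0]],[0,[0,0,4],[0,0,0]],[0,[0,0,4],[0,0,0]]])

```text
time_s: 14.65
tcp_pos: [0.497, -0.0245, 0.0605]
orientation: [[0.135, 0.991, 0.002], [0.991, -0.135, -0.001], [-0.001, 0.002, -1.0]]
ft_force: [1.7, -2.5, 1.4]
grip_width: 0.0101
gripper_force: 59.3
```

Call:
send_rows(increments=[[0,[-0.4,0,1],[0,0,0]],[0,[-0.4,0,2],[0,0,0]],[0,[-0.4,0,3],[0,0,0]],[0,[-0.4,0,3],[0,0,0]]])

```text
time_s: 15.05
tcp_pos: [0.4965, -0.0246, 0.057]
orientation: [[0.136, 0.991, 0.001], [0.991, -0.136, -0.0], [-0.0, 0.001, -1.0]]
ft_force: [2.5, -1.6, 1.5]
grip_width: 0.0101
gripper_force: 59.2
```

Call:
send_rows(increments=[[0,[0,0,1],[0,0,0]],[0,[0,0,2],[0,0,0]],[0,[0,0,3],[0,0,0]],[0,[0,0,3],[0,0,0]]])

```text
time_s: 15.45
tcp_pos: [0.496, -0.0245, 0.0537]
orientation: [[0.135, 0.991, -0.0], [0.991, -0.135, -0.0], [-0.0, 0.0, -1.0]]
ft_force: [2.8, -0.5, 1.0]
grip_width: 0.0103
gripper_force: 59.1
```

Call:
send_rows(increments=[[0,[0,0.4,0.7],[0,0,0]],[0,[0,0.4,1.4],[0,0,0]],[0,[0,0.4,2],[0,0,0]],[0,[0,0.4,2],[0,0,0]]])

```text
time_s: 15.85
tcp_pos: [0.4961, -0.0246, 0.0521]
orientation: [[0.135, 0.991, -0.001], [0.991, -0.135, -0.0], [-0.0, -0.001, -1.0]]
ft_force: [-1.1, -0.1, 4.3]
grip_width: 0.0104
gripper_force: 59.7
```

Call:
send_rows(increments=[[0,[0,0,0.7],[0,0,0]],[0,[0,0,1.4],[0,0,0]],[0,[0,0,1.4],[0,0,0]]])

```text
time_s: 16.15
tcp_pos: [0.4962, -0.0246, 0.0511]
orientation: [[0.135, 0.991, -0.002], [0.991, -0.135, -0.0], [-0.0, -0.002, -1.0]]
ft_force: [-2.8, -0.2, 7.2]
grip_width: 0.0103
gripper_force: 60.0
```

Call:
send_rows(increments=[[0,[0,-0.3,0.7],[0,0,0]],[0,[0,-0.3,1.3],[0,0,0]],[0,[0,-0.3,1.3],[0,0,0]]])

```text
time_s: 16.45
tcp_pos: [0.4962, -0.0246, 0.0502]
orientation: [[0.135, 0.991, -0.001], [0.991, -0.135, -0.0], [-0.0, -0.001, -1.0]]
ft_force: [-3.5, 0.8, 8.9]
grip_width: 0.0096
gripper_force: 60.2
```

Call:
send_rows(increments=[[0,[0,0,0.6],[0,0,0]],[0,[0,0,0.9],[0,0,0]],[0,[0,0,0.9],[0,0,0]]])

```text
time_s: 16.75
tcp_pos: [0.4962, -0.0246, 0.0496]
orientation: [[0.135, 0.991, -0.001], [0.991, -0.135, -0.0], [-0.0, -0.001, -1.0]]
ft_force: [-3.9, -0.1, 11.0]
grip_width: 0.0101
gripper_force: 60.5
```

Call:
send_rows(increments=[[0,[0,-0.2,0.4],[0,0,0]],[0,[0,-0.2,0.7],[0,0,0]],[0,[0,-0.2,0.7],[0,0,0]],[0,[0,-0.2,0.7],[0,0,0]],[0,[0,-0.2,0.7],[0,0,0]]])

```text
time_s: 17.25
tcp_pos: [0.4962, -0.0246, 0.0491]
orientation: [[0.135, 0.991, -0.001], [0.991, -0.135, -0.0], [-0.0, -0.001, -1.0]]
ft_force: [-3.4, 0.2, 12.0]
grip_width: 0.0101
gripper_force: 60.6
```

Call:
send_rows(increments=[[6,[0,0,0],[0,0,0]],[10,[0,0,0],[0,0,0]],[13,[0,0,0],[0,0,0]],[16,[0,0,0],[0,0,0]],[20,[0,0,-2],[0,0,0]],[24,[0,0,-4],[0,0,0]],[28,[0,0,-8],[0,0,0]],[30,[0,0,-20],[0,0,0]],[30,[0,0,-50],[0,0,0]],[30,[0,0,-90],[0,0,0]],[30,[0,0,-90],[0,0,0]],[30,[0,0,-90],[0,0,0]]])

```text
time_s: 18.45
tcp_pos: [0.4971, -0.0247, 0.1399]
orientation: [[0.135, 0.991, 0.004], [0.991, -0.135, -0.001], [-0.001, 0.004, -1.0]]
ft_force: [-0.6, 0.4, -0.1]
grip_width: 0.0255
gripper_force: 0.0
```

```bash
python3 - <<'E'
from h import *
v=np.load("file.npy");s=r.read_state()
print(s["time_s"],s["tcp_pos"],filecoord(v,s["tcp_pos"]),s["ft_force"])
print(go(T(v,[(.0446,-.037,.135)])[0],np.degrees(v[2])))
a=crop(cv2.cvtColor(r.read_camera("side"),cv2.COLOR_RGB2BGR),270,390,190,280,6)
cv2.imwrite("pics/p2.png",a)
E
```

```text
18.45 [ 0.49710005 -0.0247123   0.13989972] [  0.6566784   -0.37148435 139.89971564] [-0.59110247  0.39816117 -0.14107583]
(array([-36.6,  44. ,   5.1]), array([ 0.0038,  0.0006, -0.0013]))
```

View pics/p2.png

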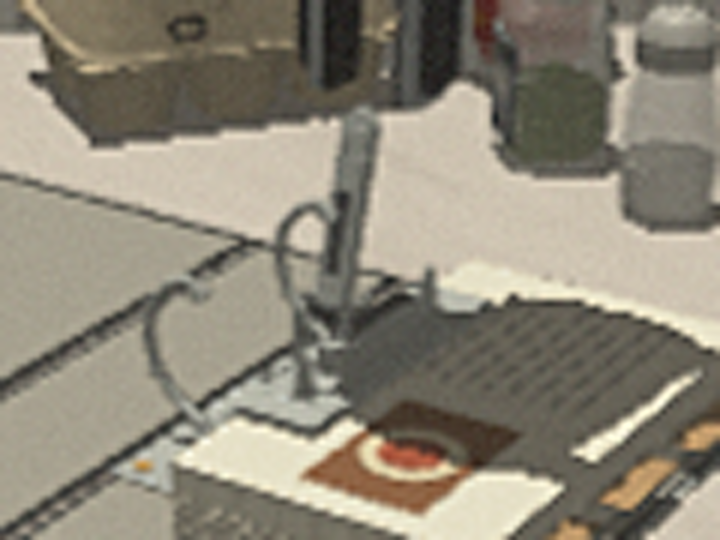

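The bar sits level over both posts, with post tips showing at (300,320) and (430,275) and the lever still up at (355,220). Closing the jaws and moving behind the lever.

Call:
send_rows(increments=[[20,[-10,15,0],[0,0,0]],[8,[-20,30,0],[0,0,0]],[0,[-36.6,44,0],[0.004,0,-0.001]],[0,[-36.6,44,5],[0.004,0,-0.001]],[0,[-36.6,44,20],[0.004,0,-0.001]],[0,[-36.6,44,30],[0.004,0,-0.001]],[0,[-36.6,44,40],[0.004,0,-0.001]],[0,[-36.6,44,40],[0.004,0,-0.001]],[0,[-36.6,44,40],[0.004,0,-0.001]]])

```text
time_s: 19.4
tcp_pos: [0.5343, -0.0664, 0.0974]
orientation: [[0.134, 0.991, -0.005], [0.991, -0.134, 0.0], [-0.0, -0.005, -1.0]]
ft_force: [0.8, 0.6, 1.2]
grip_width: 0.0
gripper_force: 0.0
```

```bash
python3 - <<'E'
from h import *
v=np.load("file.npy");s=r.read_state();f=filecoord(v,s["tcp_pos"])
print(s["time_s"],f,s["ft_force"],s["grip_width"])
for t in [1.35,1.3,1.2,1.1,1,.9,.8,.7,.6,.5,.4,.3,.25,.2,.15,.1,.06]:
    y=-48-64*np.cos(t)+4*np.sin(t)+11; z=20+64*np.sin(t)+4*np.cos(t)+14
    print(t,round(y,1),round(z,1),"shift x,z",round(y-f[1],1),round(f[2]-z,1))
E
```

```text
19.4 [ 43.13719638 -36.69431341  97.36697208] [0.78589149 0.58484994 1.18125146] 4.674098787765862e-05
1.35 -47.1 97.3 shift x,z -10.4 0.0
1.3 -50.3 96.7 shift x,z -13.6 0.6
1.2 -56.5 95.1 shift x,z -19.8 2.3
1.1 -62.5 92.9 shift x,z -25.8 4.5
1 -68.2 90.0 shift x,z -31.5 7.4
0.9 -73.6 86.6 shift x,z -37.0 10.7
0.8 -78.7 82.7 shift x,z -42.0 14.7
0.7 -83.4 78.3 shift x,z -46.7 19.1
0.6 -87.6 73.4 shift x,z -50.9 23.9
0.5 -91.2 68.2 shift x,z -54.6 29.2
0.4 -94.4 62.6 shift x,z -57.7 34.8
0.3 -97.0 56.7 shift x,z -60.3 40.6
0.25 -98.0 53.7 shift x,z -61.3 43.7
0.2 -98.9 50.6 shift x,z -62.2 46.7
0.15 -99.7 47.5 shift x,z -63.0 49.8
0.1 -100.3 44.4 shift x,z -63.6 53.0
0.06 -100.6 41.8 shift x,z -64.0 55.5
```

Call:
send_rows(increments=[[0,[-5,1,0],[0,0,0]],[0,[-10,1,0.2],[0,0,0]],[0,[-13.6,1,0.6],[0,0,0]],[0,[-17,1,1.4],[0,0,0]],[0,[-19.8,1,2.3],[0,0,0]],[0,[-23,1,3.4],[0,0,0]],[0,[-25.8,1,4.5],[0,0,0]],[0,[-25.8,1,4.5],[0,0,0]]])

```text
time_s: 20.2
tcp_pos: [0.5331, -0.0918, 0.0946]
orientation: [[0.135, 0.991, -0.002], [0.991, -0.135, 0.003], [0.003, -0.002, -1.0]]
ft_force: [-0.2, 4.9, 5.2]
grip_width: 0.0002
gripper_force: 3.7
```

Call:
send_rows(increments=[[0,[-2.9,0,1.4],[0,0,0]],[0,[-5.7,0,2.9],[0,0,0]],[0,[-8.5,0,4.5],[0,0,0]],[0,[-11.2,0,6.2],[0,0,0]],[0,[-13.7,0,8.2],[0,0,0]],[0,[-16.2,0,10.2],[0,0,0]],[0,[-18.6,0,12.4],[0,0,0]],[0,[-20.9,0,14.6],[0,0,0]],[0,[-20.9,0,14.6],[0,0,0]]])

```text
time_s: 21.1
tcp_pos: [0.5302, -0.1133, 0.0806]
orientation: [[0.135, 0.991, -0.002], [0.991, -0.135, 0.001], [0.001, -0.002, -1.0]]
ft_force: [-3.2, 3.2, 8.0]
grip_width: 0.0003
gripper_force: 3.9
```

Call:
send_rows(increments=[[0,[-2.1,0,2.4],[0,0,0]],[0,[-4.2,0,4.8],[0,0,0]],[0,[-6.1,0,7.4],[0,0,0]],[0,[-7.9,0,10.1],[0,0,0]],[0,[-9.5,0,12.9],[0,0,0]],[0,[-11,0,15.7],[0,0,0]],[0,[-12.4,0,18.6],[0,0,0]],[0,[-13.6,0,21.5],[0,0,0]],[0,[-13.6,0,21.5],[0,0,0]]])

```text
time_s: 22.0
tcp_pos: [0.5281, -0.1278, 0.0582]
orientation: [[0.135, 0.991, -0.002], [0.991, -0.135, -0.001], [-0.002, -0.002, -1.0]]
ft_force: [-0.3, -2.2, 3.6]
grip_width: -0.0003
gripper_force: 1.2
```

```bash
python3 - <<'E'
from h import *
v=np.load("file.npy");s=r.read_state()
print(s["time_s"],filecoord(v,s["tcp_pos"]),s["ft_force"])
E
```

```text
22.0 [ 45.22104035 -98.319488    58.15779026] [-0.3218742  -2.1999998   3.63882176]
```

Call:
send_rows(increments=[[0,[-0.6,0,2],[0,0,0]],[0,[-1,0,4],[0,0,0]],[0,[-1.4,0,6],[0,0,0]],[0,[-1.8,0,8],[0,0,0]],[0,[-2,0,9.5],[0,0,0]],[0,[-2.2,0,11],[0,0,0]],[0,[-2.2,0,11],[0,0,0]]])

```text
time_s: 22.7
tcp_pos: [0.5265, -0.1286, 0.0455]
orientation: [[0.134, 0.991, -0.005], [0.991, -0.134, 0.001], [0.0, -0.005, -1.0]]
ft_force: [0.1, -0.8, -0.0]
grip_width: -0.0001
gripper_force: 0.0
```

Call:
send_rows(increments=[[0,[-0.3,0,2],[0,0,0]],[0,[-0.3,0,3.5],[0,0,0]],[0,[-0.3,0,5],[0,0,0]],[0,[-0.3,0,5],[0,0,0]]])

```text
time_s: 23.1
tcp_pos: [0.5269, -0.1291, 0.041]
orientation: [[0.135, 0.991, -0.004], [0.991, -0.135, 0.0], [-0.0, -0.004, -1.0]]
ft_force: [0.4, -0.2, -0.2]
grip_width: -0.0002
gripper_force: 0.0
```

Call:
send_rows(increments=[[0,[0,0,-30],[0,0,0]],[0,[0,0,-80],[0,0,0]],[0,[0,0,-120],[0,0,0]],[0,[-40,0,-150],[0,0,0]],[0,[-80,0,-170],[0,0,0]],[0,[-120,-30,-190],[0,0,0]],[0,[-160,-60,-200],[0,0,0]],[0,[-160,-60,-200],[0,0,0]],[0,[-160,-60,-200],[0,0,0]],[0,[-160,-60,-200],[0,0,0]]])

```text
time_s: 24.1
tcp_pos: [0.4471, -0.279, 0.2411]
orientation: [[0.134, 0.991, -0.004], [0.991, -0.134, 0.001], [0.001, -0.004, -1.0]]
ft_force: [0.1, -0.8, 0.2]
grip_width: -0.0001
gripper_force: 0.0
```

```bash
python3 - <<'E'
from h import *
s=r.read_state();print(s["time_s"],s["tcp_pos"],s["ft_force"])
a=cv2.cvtColor(r.read_camera("side"),cv2.COLOR_RGB2BGR).astype(int);b=cv2.imread("pics/side0.png").astype(int);c=cv2.imread("pics/l2.png")
d=np.abs(a-b).max(2)
# raised-lever region (crop l2 (375..415,140..260)/5 + (250,180)) and shut-arch region vs start
print("lever-up zone diff vs start",d[206:222,326:334].mean(), "arch/lever-end zone",d[226:240,325:346].mean(),"noise ref",d[160:180,400:440].mean(), "bar zone",d[232:252,310:340].mean())
E
```

```text
24.1 [ 0.44711707 -0.2789813   0.24105676] [ 0.05182593 -0.8340764   0.16721075]
lever-up zone diff vs start 3.78125 arch/lever-end zone 6.561224489795919 noise ref 13.995 bar zone 30.72
```

```bash
python3 -c "
from plant import r
print(r.job_done())"
```

```text
the job is handed in; nothing more can be done
None
```

I handed the job in at about 24 s: the rings were opened, the bar was clamped level on both posts with roughly 11 N on the cards, and the lever was pressed shut at about 9 N. A final camera comparison with the start picture fits the lever lying shut, but I got no verdict back on handing in.

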